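# Ring for the kiln hand and hold up the cup carrier

## Robot

A 6-joint arm with a two-finger parallel gripper is mounted at the origin on the work surface. World frame = base frame: x ahead of the robot, y to its left, z up, the work surface at z = 0. Lengths are in mm, angles in rad, forces in N, time in s.
With the tool pointing down it reaches from about 275 to 1000 mm from the base axis. Payload 8.4 kg.
Tool frame: the origin (TCP) lies midway between the tips of the shut fingers; the grasp point (between the pads) lies r.grasp_offset behind it (r.grasp_offset is the distance from the TCP to the grasp point, in mm); z points along the fingers, y is the direction in which the jaws open and shut (so a half turn about z gives the same grasp; the last joint's range is limited). The gripper opens to 85 mm and grips with 20 to 120 N. Pads are 22 mm wide; open, the fingers measure 114 mm over their backs; the gripper's body (76 mm by 85 mm) begins 54 mm behind the grasp point. The pads swing forward as they close: fully open they stand 13 mm farther back than shut.
Start: joints at [-1.27, 0.353, 1.633, -0, 1.155, -0.002], TCP at [186.37, -596.569, 231.281] pointing down, gripper open.
Joint ranges: [-2.63, 2.63], [-0.92, 2.1], [0.06, 2.66], [-1.3, 4.44], [0, 2.69], [-3.02, 3.02]. Speed limits (rad/s): [2.22, 2.22, 2.79, 3.14, 3.14, 3.14].

## Interface

Orientations are given as [roll, pitch, yaw] about the fixed x, y, z axes, in that order (R = Rz(yaw) Ry(pitch) Rx(roll)).
In Python, from rig import r gives the robot as it stands.
- The arm moves only by the tool jog_arm, never from a script. Its argument "series" is a list that holds one entry, the list of rows, each a list of 7 numbers: the shift along the tool's x, y, z in cm, then the turn, a rotation vector about the tool's x, y, z in degrees, then the finger opening in cm, from 0 to 8.54. A call has 1 to 5 rows; each row is the pose to reach, as a shift and turn from the pose commanded when the call began, along the tool's axes at that moment; what a row does not reach only later rows make up. A row lasts 1/8 s, in which the tool goes at most 62.5 mm and 10.7 degrees, less where a joint would pass 70% of its speed; a pose out of reach is approached as far as the arm can. A call with a gripper value outside its range is refused whole. The fingers move at their own pace and stop on an object; "newtons" is the grip in N (left out, the last holds). Time passes only in rows, so rows that repeat a pose let the fingers close. It gives the time, the measured TCP pose, the force and the opening at its end, in the units of the state.
- r.sense(): the state, without advancing time (a new reading comes with each control period).
- r.grab_frame(name): name is "scene" or "top" or "wrist"; returns the picture (480x640x3 uint8, red, green, blue); there is no depth.
- r.calibration(name): a dict with "mtx" (3x3 intrinsics, pixels), "origin" and "attitude" of the camera in the world; the wrist camera has in their place "T_tool_cam" (4x4, takes a point from camera to tool coordinates, whose origin is the TCP and whose axes are the flange's). Camera axes: x right, y down, z forward; pixel columns grow to the right and rows downward; lengths in mm; the calibration is good to about 2 mm. A picture is of the moment at which its call begins: read the wrist's pose just before it. calibration takes no time and is no camera call.
- r.sign_off(): hands the job in, once; it reports no verdict.
The state is a dict: "clock": time; "qpos": joint angles; "qvel": joint speeds; "joint_efforts": joint torques, N m; "eef_pos": TCP position; "tcp_rot": TCP orientation; "contact_force": force on the tool from outside, world axes, zero at the start; "wrist_torque": the same for the moment, N m; "opening": opening from 0.0 (shut) to 1.0 (fully open).
Only numpy, scipy, OpenCV 4.12 (cv2) and the standard library are available. Lean on these libraries where they do the work, as an engineer would, in place of code of your own. Each camera call takes 0.05 s, during which the arm holds its last target.

## Task

Call the kiln hand: press the red plunger of the call bell right down to its stop and let it spring back up. Then take the wooden carrier by its handle, lift it with its two cups straight up at least 10 cm clear of the plaster slab, and finish while still holding it there in the air, steady and level with both cups standing in it, ready to be taken over. Do not disturb the blue glaze jar.

Things in the scene. Friction and masses are not known exactly. Their poses are not given: they have to be found in the camera images.
- bat: White plaster slab lying fixed on the table, 180 (its x) by 280 (its y) by 35 mm high; the carrier stands on it at the start. Origin at the centre of its underside, z up.
- carrier: Loose wooden carrier (tote) for cups: a tray 110 (its x) by 240 (its y) by 10 mm with a rim up to 24 mm above its underside, and a bar handle over its middle. Origin at the centre of its underside, z up. It weighs 0.5 to 0.8 kg with the cups.
- carrier_grip (a point): Centre of the carrier's handle bar, 132 mm above the carrier's underside, over the middle of the tray (near the centre of mass); axes as the carrier's. The dark wooden bar is flat-sided, runs along the carrier's x, is 110 mm long, 18 mm thick (along the carrier's y) and 26 mm high, on two posts of the same thickness at x = +-43 mm.
- cup_a_mid (a point): Centre, half-way up, of a loose pinkish fired-clay cup without handle, 68 mm across the rim, 70 mm high, standing in the carrier about 68 mm to the +y side of the handle. Cup axis is z.
- cup_b_mid (a point): The same for the second, equal cup, about 68 mm to the -y side of the handle.
- bell_top (a point): Centre of the top of the red plunger head (24 mm across) of a chromed call bell, 70 mm above the table when up; it moves with the head. The bell is fixed to the table, 88 mm across.
- bell_plunger (a joint): Travel of the bell's plunger: 0 up, 0.008 m fully pressed down at its stop. A spring returns it; it takes about 2 N to start and 4 N to hold at the stop.
- glaze_jar_mid (a point): Bystander: centre of a loose blue glaze jar with white lid, 68 mm across, 100 mm high.
Not all that is in view belongs to the job. Leave any purple or turquoise look-alike of the part that bears cup_b_mid alone.

How it is judged:
By the outcome, as a careful person would: the job done as asked, in the order asked, and still so for the second after the job is handed in, while the arm keeps its last pose, push and grip.
It also fails if it takes over 48 s, if anything falls off the work surface, if the arm or the gripper's body presses on something with over 40 N, if the wrist force passes 120 N, or if a joint passes its speed limit or range.

## Working session

There is one attempt and no reset: what is moved stays moved. The work goes in short steps, Python scripts to look and compute and a tool call to move; the robot and the scene stay as the last step left them, time stands still between calls to the robot, and variables do not carry over. Pictures are saved under pics/ and viewed, and the job is handed in when it is done.

Besides the shell and the picture viewer there is one more tool, called after ">>>" by a JSON object that holds its "name" and its "arguments". jog_arm: Moves the arm, as the interface text tells. Its arguments: {"type":"object","properties":{"series":{"type":"array","items":{"type":"array","items":{"type":"array","items":{"type":"number"}}}},"newtons":{"type":"number"}},"required":["series"]}

```bash
mkdir -p pics; ls
python3 - <<'E'
from rig import r
import cv2
print(r.sense()); print(r.grasp_offset)
for n in("scene","top"):
    c=r.calibration(n); print(n,c)
    cv2.imwrite(f"pics/{n}0.png",r.grab_frame(n)[:,:,::-1])
print(r.calibration("wrist"))
E
```

```text
pics
{'clock': 0.0, 'qpos': array([-1.27037936e+00,  3.53658120e-01,  1.63407502e+00, -8.80933422e-06,
        1.15521557e+00, -2.41027107e-03]), 'qvel': array([ 2.05227657e-04, -1.23396645e-03, -2.48951732e-04,  1.12884285e-03,
       -1.07818430e-06,  2.39641178e-04]), 'joint_efforts': array([ 9.32793409e-04, -6.05244184e+01, -3.42058110e+01, -1.93780642e-05,
        9.12817020e-03, -3.47096329e-05]), 'eef_pos': array([ 186.24648025, -596.13657084,  230.58075106]), 'tcp_rot': array([-3.14023658e+00,  4.78618343e-06,  3.02830805e-01]), 'contact_force': array([ 0.61651769, -0.46015391, -0.15668016]), 'wrist_torque': array([-0.05847403, -0.03330369,  0.03122241]), 'opening': 1.0012892540337868}
18.700000000000003
scene {'mtx': array([[439.00235866,   0.        , 317.92599687],
       [  0.        , 439.00235866, 242.79051965],
       [  0.        ,   0.        ,   1.        ]]), 'origin': array([1142.17846745, -253.87823662,  622.22334109]), 'attitude': array([-2.18853344,  0.01954115,  1.20479288])}
top {'mtx': array([[511.51570916,   0.        , 321.12932638],
       [  0.        , 511.51570916, 240.1888667 ],
       [  0.        ,   0.        ,   1.        ]]), 'origin': array([ 375.55375473,  -44.52044226, 1024.35162662]), 'attitude': array([-2.98259263,  0.03015603, -1.59410512])}
{'mtx': array([[361.98728305,   0.        , 319.50007594],
       [  0.        , 361.98728305, 240.96233505],
       [  0.        ,   0.        ,   1.        ]]), 'T_tool_cam': array([[-5.24402553e-04, -9.61888526e-01, -2.73441379e-01,
         6.94058340e+01],
       [ 9.99999574e-01, -2.96694026e-04, -8.74102343e-04,
         9.06008064e-01],
       [ 7.59660591e-04, -2.73441721e-01,  9.61888272e-01,
        -1.42338568e+02],
       [ 0.00000000e+00,  0.00000000e+00,  0.00000000e+00,
         1.00000000e+00]])}
```

View pics/scene0.png

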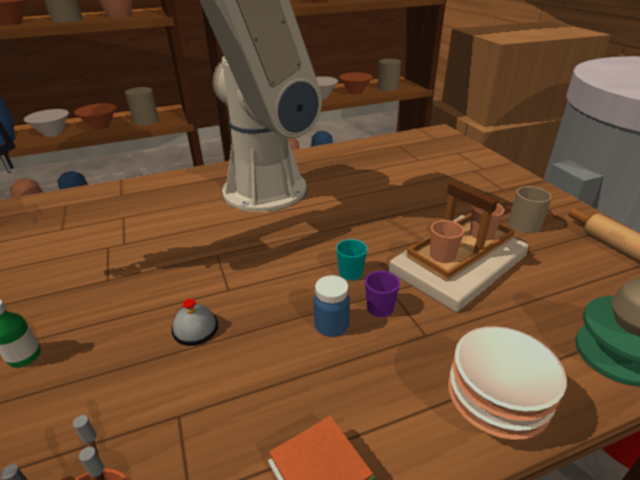

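View pics/top0.png

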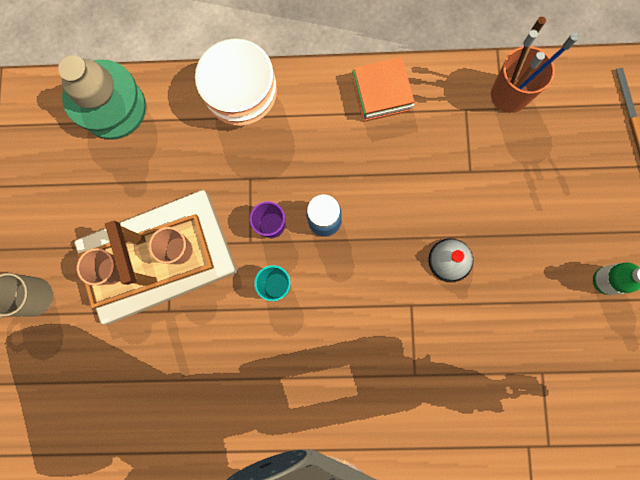

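The top view shows the bell's red head at about (457,256) and the carrier's dark bar at about (121,252), with the cups at (169,245) and (96,267). The jar is at (324,214), and the look-alikes are purple at (267,219) and turquoise at (272,283). In the scene view the bell is at (190,304) and the bar at about (470,197).

```bash
cat > h.py <<'E'
import numpy as np, cv2
from scipy.spatial.transform import Rotation as R
from rig import r
def cam(n,s=None):
    c=r.calibration(n)
    if n=="wrist":
        T=np.eye(4);T[:3,:3]=R.from_euler('xyz',s['tcp_rot']).as_matrix();T[:3,3]=s['eef_pos'];T=T@c['T_tool_cam']
        return c['mtx'],T[:3,3],T[:3,:3]
    return c['mtx'],np.array(c['origin']),R.from_euler('xyz',c['attitude']).as_matrix()
def ray(C,uv):
    K,o,M=C; d=M@np.linalg.solve(K,[uv[0],uv[1],1.]); return o,d/np.linalg.norm(d)
def plane(C,uv,z):
    o,d=ray(C,uv); return o+d*(z-o[2])/d[2]
def tri(C1,p,C2,q):
    o1,d1=ray(C1,p);o2,d2=ray(C2,q)
    t=np.linalg.lstsq(np.c_[d1,-d2],o2-o1,rcond=None)[0]
    a=o1+t[0]*d1;b=o2+t[1]*d2; return (a+b)/2,np.linalg.norm(a-b)
def proj(C,P):
    K,o,M=C; x=K@(M.T@(np.array(P)-o)); return x[:2]/x[2]
def blobs(m,amin=20):
    n,l,st,ce=cv2.connectedComponentsWithStats(m.astype(np.uint8)); return [(ce[i].round(1),st[i]) for i in range(1,n) if st[i,4]>=amin],l
E
python3 - <<'E'
from h import *
T=cv2.imread('pics/top0.png');S=cv2.imread('pics/scene0.png')
ct,cs=cam('top'),cam('scene')
def red(I):
    h=cv2.cvtColor(I,cv2.COLOR_BGR2HSV); return ((h[...,0]<5)|(h[...,0]>175))&(h[...,1]>200)&(h[...,2]>150)
for n,I in(('T',T),('S',S)):
    print(n,blobs(red(I),10)[0])
cv2.imwrite('pics/crop.png',np.hstack([cv2.resize(T[185:330,60:240],None,fx=2.2,fy=2.2,interpolation=2),cv2.resize(S[175:320,385:535],(396,319),interpolation=2)]))
h=cv2.cvtColor(T,cv2.COLOR_BGR2HSV)
print(h[250,121],h[235,115],h[270,126],h[252,135])
E
```

```text
T [(array([457.4, 255.7]), array([452, 250,  12,  12, 108], dtype=int32))]
S [(array([188.4, 302.6]), array([183, 299,  12,   8,  75], dtype=int32))]
[ 11 176 145] [ 11 174 141] [ 11 169 146] [ 15 139 194]
```

View pics/crop.png

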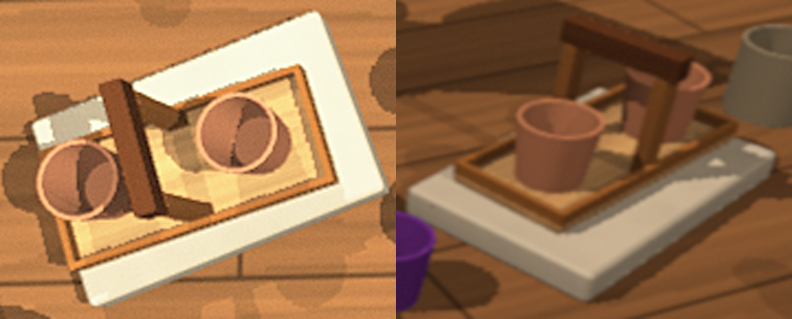

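Run:
```python
from h import *
T=cv2.imread('pics/top0.png');ct=cam('top')
cv2.imwrite('pics/crop2.png',cv2.resize(T[215:290,90:165],None,fx=8,fy=8,interpolation=0))
s=cam('scene');
P,e=tri(ct,(457.4,255.7),s,(188.4,302.6));print(P,e,plane(ct,(457.4,255.7),70),plane(s,(188.4,302.6),70))
```

```text
[ 493.3485372  -273.89581591   65.75660411] 0.1306351913345431 [ 492.8188828  -272.94651684   70.        ] [ 498.32218237 -273.68010955   70.        ]
```

View pics/crop2.png

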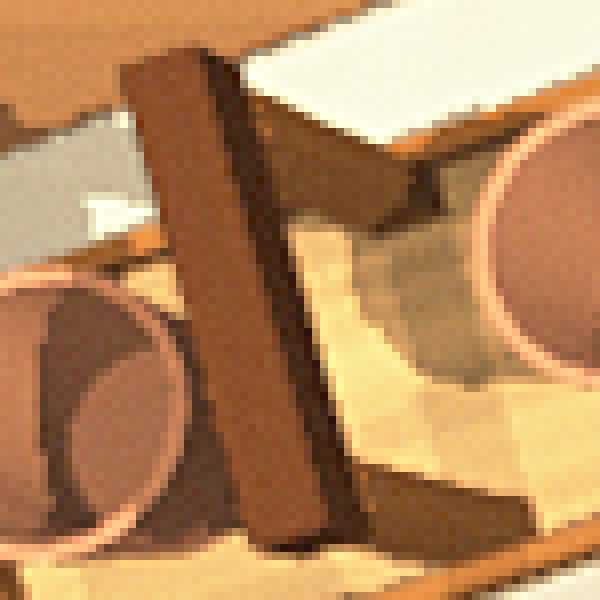

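```bash
cat >> h.py <<'E'
def delta(p,yaw=None):
    s=r.sense();M=R.from_euler('xyz',s['tcp_rot'])
    d=M.inv().apply(np.array(p)-s['eef_pos'])/10
    out=list(d)
    if yaw is not None:
        out+=list((M.inv()*R.from_euler('xyz',[np.pi,0,yaw])).as_rotvec(degrees=True))
    return np.round(out,2)
E
python3 - <<'E'
from h import *
ct=cam('top')
P=np.array([plane(ct,(x/8+89.9,y/8+214.9),180) for x,y in((122,65),(205,50),(328,525),(252,543))])
print(P.round(1)); print([np.linalg.norm(P[i]-P[(i+1)%4]).round(1) for i in range(4)]);c=P.mean(0);print(c)
v=(P[0]+P[1]-P[2]-P[3])/2;print(np.degrees(np.arctan2(v[1],v[0])))
j=plane(ct,(323,213),100);print('jar',j, 'slab corner',plane(ct,(204,192),35))
print(delta((493,-273,130),0.303),delta((493,-273,100),0.303))
E
```

```text
[[551.5 345.1 180. ]
 [554.3 327.3 180. ]
 [452.3 297.2 180. ]
 [448.9 313.1 180. ]]
[np.float64(18.0), np.float64(106.3), np.float64(16.3), np.float64(107.5)]
[501.75979924 320.65509373 180.        ]
16.905632094549976
jar [575.18935596 -24.74051526 100.        ] slab corner [639.3130156  214.08630663  35.        ]
[ 3.892e+01 -2.169e+01  1.009e+01 -7.000e-02 -0.000e+00 -1.000e-02] [ 3.892e+01 -2.168e+01  1.309e+01 -7.000e-02 -0.000e+00 -1.000e-02]
```

>>> {"name": "jog_arm", "arguments": {"series": [[[8,-4.4,1,0,0,0,0],[16,-8.8,2,0,0,0,0],[24,-13.2,3,0,0,0,0],[32,-17.6,4,0,0,0,0],[38.9,-21.7,5,0,0,0,0]]]}}

```text
clock: 0.72
eef_pos: [401.9, -370.4, 196.6]
tcp_rot: [3.142, -0.0, 0.303]
contact_force: [0.4, -0.3, 0.7]
opening: 0.001
```

>>> {"name": "jog_arm", "arguments": {"series": [[[0,0,0,0,0,0,0],[0,0,0,0,0,0,0],[0,0,0,0,0,0,0],[0,0,0,0,0,0,0]]]}}

```text
clock: 1.23
eef_pos: [400.1, -373.0, 197.0]
tcp_rot: [3.141, 0.0, 0.301]
contact_force: [0.4, -0.3, -0.2]
opening: -0.001
```

Run:
```python
from h import *
s=r.sense();I=r.grab_frame('wrist');C=cam('wrist',s)
cv2.imwrite('pics/w1.png',I[:,:,::-1]);print(s['eef_pos'],s['contact_force'],s['tcp_rot'],s['opening'])
h=cv2.cvtColor(I,cv2.COLOR_RGB2HSV);m=((h[...,0]<5)|(h[...,0]>175))&(h[...,1]>200)&(h[...,2]>120)
for c,st in blobs(m,30)[0]: print(c,st,plane(C,c,70))
print(proj(C,(493,-273,70)), delta((493,-273,80),.303))
```

```text
[ 400.13177261 -372.9765825   196.99582922] [ 0.39964798 -0.33534741 -0.16340338] [3.14133541e+00 4.92551047e-06 3.00908184e-01] -0.0010365737599390132
[221.6  62.8] [206  45  33  36 888] [ 493.90623481 -275.10375144   70.        ]
[218.27169097  63.19312427] [ 1.182e+01 -6.790e+00  1.170e+01  1.000e-02 -0.000e+00 -1.100e-01]
```

View pics/w1.png

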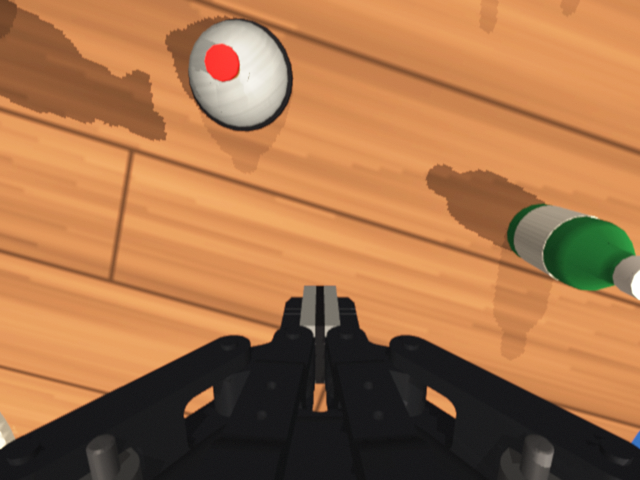

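The wrist view shows the red head at (222,63), which gives (494,-275) and agrees with the other views to about 2 mm. Next I move above it.

>>> {"name": "jog_arm", "arguments": {"series": [[[5,-2.9,3,0,0,0,0],[10,-5.8,6,0,0,0,0],[11.9,-6.9,10,0,0,0,0],[11.9,-6.9,11.7,0,0,0,0],[11.9,-6.9,11.7,0,0,0,0]]]}}

```text
clock: 1.9
eef_pos: [492.7, -271.0, 79.0]
tcp_rot: [-3.14, 0.002, 0.302]
contact_force: [-0.3, -0.8, 1.5]
opening: -0.002
```

>>> {"name": "jog_arm", "arguments": {"series": [[[0,0,0,0,0,0,0],[0,0,0,0,0,0,0]]]}}

```text
clock: 2.15
eef_pos: [494.2, -271.8, 81.3]
tcp_rot: [3.14, -0.001, 0.301]
contact_force: [-0.2, -0.4, 0.0]
opening: 0.001
```

Run:
```python
from h import *
s=r.sense();I=r.grab_frame('wrist');cv2.imwrite('pics/w2.png',I[:,:,::-1]);print(s['eef_pos'],s['contact_force'],s['clock'])
```

```text
[ 494.19865317 -271.83843098   81.26249263] [-0.17328697 -0.36324632  0.03651666] 2.15
```

View pics/w2.png

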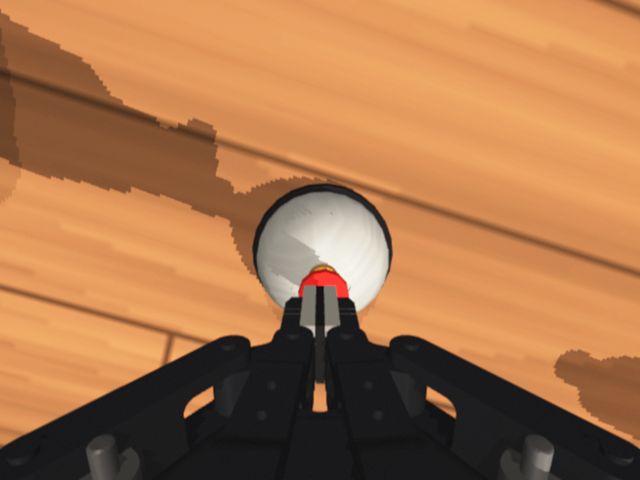

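The closed fingertips stand over the red head at (323,288). Now I press in small steps.

>>> {"name": "jog_arm", "arguments": {"series": [[[0,0.1,1,0,0,0,0],[0,0.1,1.5,0,0,0,0],[0,0.1,1.6,0,0,0,0],[0,0.1,1.7,0,0,0,0],[0,0.1,1.7,0,0,0,0]]]}}

```text
clock: 2.82
eef_pos: [494.4, -271.7, 63.0]
tcp_rot: [3.141, -0.0, 0.303]
contact_force: [-0.6, -1.7, 3.9]
opening: -0.002
```

>>> {"name": "jog_arm", "arguments": {"series": [[[0,0,0.1,0,0,0,0],[0,0,0.1,0,0,0,0],[0,0,0.1,0,0,0,0]]]}}

```text
clock: 3.2
eef_pos: [494.4, -271.7, 62.1]
tcp_rot: [3.141, -0.0, 0.303]
contact_force: [0.1, -2.6, 4.8]
opening: -0.0
```

>>> {"name": "jog_arm", "arguments": {"series": [[[0,0,0.1,0,0,0,0],[0,0,0.1,0,0,0,0],[0,0,0.1,0,0,0,0]]]}}

```text
clock: 3.58
eef_pos: [494.5, -271.8, 61.9]
tcp_rot: [3.141, -0.0, 0.303]
contact_force: [-3.4, -1.0, 16.2]
opening: -0.001
```

At the stop: z holds at 62 and the force has risen to 16 N. I release and check the spring-back.

>>> {"name": "jog_arm", "arguments": {"series": [[[0,0,-1,0,0,0,0],[0,0,-5,0,0,0,0],[0,0,-10,0,0,0,0],[0,0,-15,0,0,0,0],[0,0,-20,0,0,0,0]]]}}

```text
clock: 4.2
eef_pos: [493.4, -270.7, 262.0]
tcp_rot: [-3.14, 0.001, 0.303]
contact_force: [0.3, 0.4, -0.6]
opening: 0.004
```

Run:
```python
from h import *
I=r.grab_frame('scene');s=r.sense();print(s['eef_pos'],s['contact_force'])
h=cv2.cvtColor(I,cv2.COLOR_RGB2HSV);m=((h[...,0]<5)|(h[...,0]>175))&(h[...,1]>200)&(h[...,2]>150)
print(blobs(m,10)[0])
print(delta((501.8,320.7,260),np.radians(16.9)))
```

```text
[ 496.1551207  -272.22953551  268.94853541] [ 1.50134433 -0.59850737  5.96307445]
[(array([188.4, 302.6]), array([183, 299,  12,   8,  77], dtype=int32))]
[ 18.22 -56.43   0.72   0.27  -0.31   0.45]
```

>>> {"name": "jog_arm", "arguments": {"series": [[[1.8,-5.6,-1,0,0,0,8.5],[3.6,-11.2,-2,0,0,0,8.5],[5.4,-16.8,-2,0,0,0,8.5],[7.2,-22.4,-2,0,0,0,8.5],[9,-28,-2,0,0,0,8.5]]]}}

```text
clock: 4.88
eef_pos: [495.6, 24.6, 280.4]
tcp_rot: [-3.141, 0.001, 0.303]
contact_force: [1.2, -0.6, 0.4]
opening: 0.996
```

>>> {"name": "jog_arm", "arguments": {"series": [[[1.8,-5.6,0,0,0,0,8.5],[3.6,-11.2,0,0,0,0,8.5],[5.4,-16.8,0,0,0,0,8.5],[7.2,-22.4,0,0,0,0,8.5],[9,-28,0,0,0,0.4,8.5]]]}}

```text
clock: 5.5
eef_pos: [497.9, 318.5, 280.2]
tcp_rot: [3.142, 0.002, 0.296]
contact_force: [0.4, 0.3, -0.2]
opening: 0.994
```

>>> {"name": "jog_arm", "arguments": {"series": [[[0,0,0,0,0,0,8.5],[0,0,0,0,0,0,8.5],[0,0,0,0,0,0,8.5]]]}}

```text
clock: 5.88
eef_pos: [498.8, 315.3, 280.6]
tcp_rot: [3.141, 0.001, 0.295]
contact_force: [-0.0, -0.2, 0.1]
opening: 0.994
```

Run:
```python
from h import *
s=r.sense();I=r.grab_frame('wrist');C=cam('wrist',s);cv2.imwrite('pics/w3.png',I[:,:,::-1]);print(s['eef_pos'],s['contact_force'],s['tcp_rot'],s['clock'])
print(delta((501.8,320.7,260),np.radians(16.9)))
a=np.radians(16.9)
for dx,dy in((55,9),(55,-9),(-55,-9),(-55,9)): print(proj(C,(501.8+dx*np.cos(a)-dy*np.sin(a),320.7+dx*np.sin(a)+dy*np.cos(a),180)))
```

```text
[498.82752027 315.31964942 280.64647409] [-0.01176719 -0.22581385  0.05668658] [3.14120159e+00 9.02902379e-04 2.94714766e-01] 5.875
[ 0.42 -0.44  2.08  0.01  0.03 -0.03]
[297.9806432  153.85611341]
[325.5444754  153.83474541]
[324.97518933 307.34956705]
[300.53156454 307.36269599]
```

View pics/w3.png

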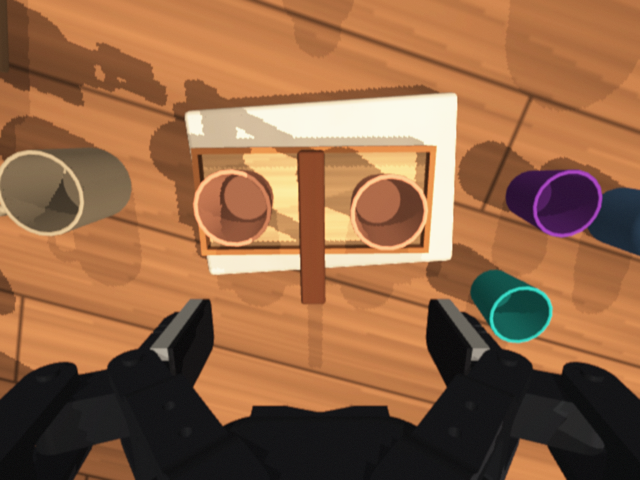

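The wrist view shows the bar spanning columns 299–326 and rows 151–304, within 3 px of the prediction. The two pink cups at (233,207) and (389,211) stand in the carrier. The purple and turquoise ones at (555,202) and (512,306) are the look-alikes outside it. Descending.

>>> {"name": "jog_arm", "arguments": {"series": [[[0.3,-0.4,4,0,0,0,8.5],[0.5,-0.4,8,0,0,0,8.5],[0.5,-0.4,11,0,0,0,8.5],[0.5,-0.4,13.3,0,0,0,8.5],[0.5,-0.4,13.3,0,0,0,8.5]]]}}

```text
clock: 6.55
eef_pos: [501.8, 320.2, 146.5]
tcp_rot: [3.141, 0.003, 0.294]
contact_force: [-0.2, -0.3, 0.9]
opening: 0.993
```

>>> {"name": "jog_arm", "arguments": {"series": [[[0,0,0,0,0,0,8.5],[0,0,0,0,0,0,8.5]]]}}

```text
clock: 6.8
eef_pos: [503.4, 322.1, 149.3]
tcp_rot: [-3.141, -0.002, 0.295]
contact_force: [-0.1, 0.4, -0.0]
opening: 0.996
```

Run:
```python
from h import *
s=r.sense();I=r.grab_frame('wrist');cv2.imwrite('pics/w4.png',I[:,:,::-1]);print(s['eef_pos'],s['contact_force'],s['tcp_rot'],s['clock'])
```

```text
[503.41280024 322.11935358 149.27711229] [-0.09342546  0.41173882 -0.00478969] [-3.14101053e+00 -2.05233694e-03  2.95440973e-01] 6.8
```

View pics/w4.png

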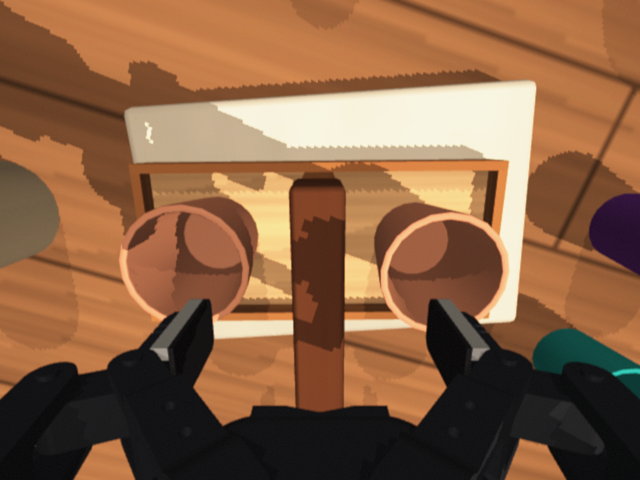

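The bar is centred between the fingers, at columns 292–345 against the image centre at 319. Closing.

>>> {"name": "jog_arm", "arguments": {"series": [[[0,0,0,0,0,0,4],[0,0,0,0,0,0,2.2],[0,0,0,0,0,0,1],[0,0,0,0,0,0,1],[0,0,0,0,0,0,0.5]]], "newtons": 70}}

```text
clock: 7.48
eef_pos: [502.7, 322.1, 148.1]
tcp_rot: [-3.141, -0.0, 0.296]
contact_force: [-0.2, 1.2, 1.7]
opening: 0.198
```

>>> {"name": "jog_arm", "arguments": {"series": [[[0,0,0,0,0,0,0.5],[0,0,0,0,0,0,0.5],[0,0,0,0,0,0,0.5],[0,0,-0.2,0,0,0,0.5],[0,0,-0.4,0,0,0,0.5]]]}}

```text
clock: 8.1
eef_pos: [502.0, 321.3, 151.1]
tcp_rot: [3.141, 0.002, 0.296]
contact_force: [-0.6, 0.6, -6.0]
opening: 0.201
```

Run:
```python
from h import *
s=r.sense();I=r.grab_frame('wrist');cv2.imwrite('pics/w5.png',I[:,:,::-1]);print(s['eef_pos'],s['contact_force'],s['wrist_torque'],s['tcp_rot'],s['clock'],s['opening'])
```

```text
[501.95861738 321.30591613 151.08701181] [-0.58453734  0.61003247 -6.04302706] [-0.0555132   0.02700731  0.01747486] [3.14082169e+00 1.93752973e-03 2.95909659e-01] 8.1 0.20095230089842211
```

View pics/w5.png

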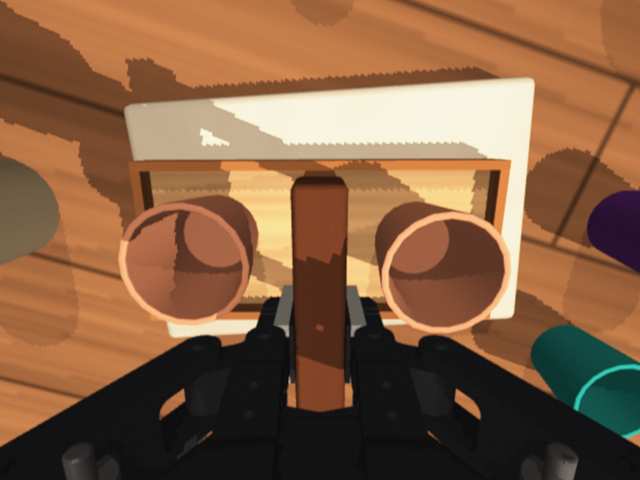

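The fingers hold the bar (opening 0.20, about 17 mm) and the carrier's weight is taken up. Lifting smoothly.

>>> {"name": "jog_arm", "arguments": {"series": [[[0,0,-0.3,0,0,0,0.5],[0,0,-0.7,0,0,0,0.5],[0,0,-1.3,0,0,0,0.5],[0,0,-2,0,0,0,0.5],[0,0,-2.8,0,0,0,0.5]]]}}

```text
clock: 8.78
eef_pos: [502.7, 322.0, 180.5]
tcp_rot: [-3.142, -0.0, 0.296]
contact_force: [0.6, 0.2, -4.7]
opening: 0.199
```

>>> {"name": "jog_arm", "arguments": {"series": [[[0,0,-0.8,0,0,0,0.5],[0,0,-1.6,0,0,0,0.5],[0,0,-2.4,0,0,0,0.5],[0,0,-3.2,0,0,0,0.5],[0,0,-4,0,0,0,0.5]]]}}

```text
clock: 9.4
eef_pos: [502.6, 321.9, 220.4]
tcp_rot: [-3.142, 0.0, 0.296]
contact_force: [0.2, 0.4, -5.7]
opening: 0.197
```

>>> {"name": "jog_arm", "arguments": {"series": [[[0,0,-0.8,0,0,0,0.5],[0,0,-1.6,0,0,0,0.5],[0,0,-2.4,0,0,0,0.5],[0,0,-3.2,0,0,0,0.5],[0,0,-4,0,0,0,0.5]]]}}

```text
clock: 10.02
eef_pos: [502.6, 321.9, 260.4]
tcp_rot: [-3.142, 0.0, 0.296]
contact_force: [-0.2, 0.2, -5.9]
opening: 0.199
```

>>> {"name": "jog_arm", "arguments": {"series": [[[0,0,-0.8,0,0,0,0.5],[0,0,-1.6,0,0,0,0.5],[0,0,-2.3,0,0,0,0.5],[0,0,-2.8,0,0,0,0.5],[0,0,-3,0,0,0,0.5]]]}}

```text
clock: 10.65
eef_pos: [502.7, 322.0, 290.2]
tcp_rot: [-3.142, -0.0, 0.296]
contact_force: [-0.2, -0.8, -5.6]
opening: 0.201
```

>>> {"name": "jog_arm", "arguments": {"series": [[[0,0,0,0,0,0,0.5],[0,0,0,0,0,0,0.5],[0,0,0,0,0,0,0.5],[0,0,0,0,0,0,0.5],[0,0,0,0,0,0,0.5]]]}}

```text
clock: 11.28
eef_pos: [502.6, 321.9, 289.8]
tcp_rot: [3.142, 0.0, 0.296]
contact_force: [0.6, 0.1, -5.3]
opening: 0.198
```

Run:
```python
from h import *
s=r.sense();print(s['eef_pos'],s['contact_force'],s['wrist_torque'],s['tcp_rot'],s['clock'],s['opening'],abs(s['qvel']).max())
W=r.grab_frame('wrist');S=r.grab_frame('scene')
cv2.imwrite('pics/ws6.png',cv2.resize(np.hstack([W,S])[:,:,::-1],(800,300)))
cv2.imwrite('pics/s6.png',S[:,:,::-1])
```

```text
[502.6208561  321.90267357 289.80383617] [ 0.58441443  0.06280607 -5.29200414] [-0.06589002 -0.00341497 -0.01451447] [3.14157398e+00 1.24591458e-04 2.95815939e-01] 11.275 0.19772647198262225 0.0016304627816145206
```

View pics/ws6.png

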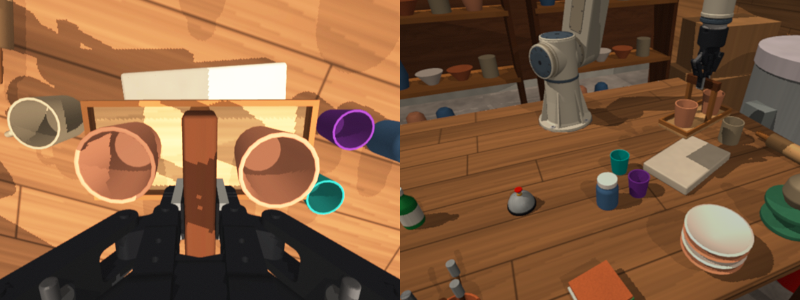

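View pics/s6.png

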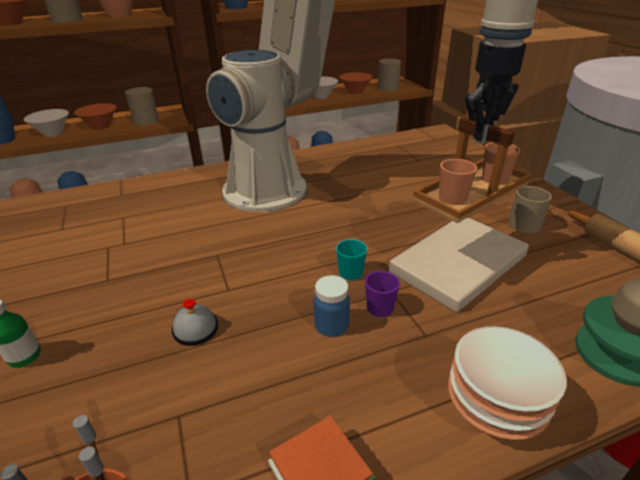

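The scene view shows the carrier in the air at about (480,170), with both cups standing and the bell head up at (190,303). The jar at (332,306) has not moved. In the wrist view the tray rim runs from about (131,160) to (509,160), the same place as when it stood on the slab, so there is no tilt or slip. The lift is about 141 mm and steady.

Run:
```python
from rig import r
print(r.sign_off())
```

```text
the job is handed in; nothing more can be done
None
```

I rang the bell, then lifted the carrier with both cups, and I handed the job in at about 11.4 s while still holding it.

- **Bell:** I pressed the plunger with the shut fingers until the tool stopped at z ≈ 62 mm and the force rose to 16 N. After release, the red head was back at its original pixel position in the scene view.
- **Carrier:** I gripped the handle bar at its middle with 70 N and lifted it straight up. The tool rose about 141 mm from its gripping height, so the tray is well over 10 cm above the slab.
- **Last checks:** The arm was still, the load read 5–6 N, and the tray rim was in the same place in the wrist view as before the lift, so it had not tilted or slipped. Both cups were standing in it. The jar and the look-alike cups looked unmoved.

**Disagreements:** The camera views differed by up to about 5 mm on the bell, because the colour patch included the side of the head, and by about 2–3 mm on the bar. The bell was centred by eye in the wrist picture and the bar position was averaged, and neither affected the result.

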